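# Stack the engraved plaques on the sloping tray

## Robot

A 6-joint arm with a two-finger parallel gripper is mounted at the origin on the work surface. World frame = base frame: x ahead of the robot, y to its left, z up, the work surface at z = 0. Lengths are in m, angles in rad, forces in N, time in s.
With the tool pointing down it reaches from about 0.275 to 0.75 m from the base axis. Payload 10.2 kg.
Tool frame: the origin (TCP) lies midway between the tips of the shut fingers; the grasp point (between the pads) lies 19 mm behind it; z points along the fingers, y is the line along which they close (so a half turn about z gives the same grasp; the last joint's range is limited). The gripper opens to 85 mm and grips with 20 to 120 N. Pads are 22 mm wide; open, the fingers measure 114 mm over their backs; the gripper's body (76 mm by 85 mm) begins 54 mm behind the grasp point. The pads swing forward as they close: fully open they stand 13 mm farther back than shut.
Start: joints at [1.126, 0.313, 1.498, -0, 1.331, -0.223], TCP at [0.116, 0.512, 0.231] pointing down, gripper open.
Joint ranges: [-2.94, 2.94], [-0.97, 2.17], [0.19, 2.56], [-1.23, 4.37], [0.02, 3.11], [-2.88, 2.88]. Speed limits (rad/s): [2.39, 2.39, 3.01, 3.14, 3.14, 3.14].

## Interface

Orientations are given as a rotation vector (axis times angle).
In Python, from cell import env gives the robot as it stands. Calls block until the motion is done:
- env.goto(position, orientation): joint-space move of the TCP to a pose.
- env.movel(position, frame=None, max_speed=0.15, guard=None): straight line of the TCP; frame=None keeps the orientation; max_speed is the mean speed in m/s. With guard (N) it stops when the force on the tool has changed by that much, and returns True; else False.
- env.set_joints(angles): joint-space move.
- env.grip(opening, newtons=None): opening from 0.0 (shut) to 1.0 (fully open); newtons is the grip in N (None keeps the last); returns when the fingers have stopped.
- env.hold(seconds).
- env.inverse_kinematics(position, orientation): joint angles nearest the present ones, or None.
- env.observe(): the state.
- env.camera(name): name is "side" or "top" or "wrist"; returns a dict with "pixels" (480x640x3 uint8, red, green, blue), "K" (3x3 intrinsics, pixels), "k1" (the pictures are not rectified: a ray, as slopes to the right and down, at radius r is drawn at 1 + k1 r^2 times it, then the intrinsics apply), "xyz" and "attitude" of the camera in the world. Camera axes: x right, y down, z forward; pixel columns grow to the right and rows downward; lengths in m; the calibration is good to about 2 mm. A picture is of the moment at which its call begins. There is no depth.
A pose or a line that the arm cannot do raises env.Unreachable and nothing moves.
- env.sign_off(): hands the job in; it is judged then, once.
The state is a dict: "clock": time; "joints": joint angles; "dq": joint speeds; "joint_torque": joint torques, N m; "tcp_pos": TCP position; "tool_rot": TCP orientation; "contact_force": force on the tool from outside, world axes, zero at the start; "moment": the same for the moment, N m; "width": opening from 0.0 (shut) to 1.0 (fully open); "gripper_force": force on a finger pad.
Only numpy, scipy, OpenCV 4.12 (cv2) and the standard library are available. Lean on these libraries where they do the work, as an engineer would, in place of code of your own. Each camera call takes 0.05 s, during which the arm holds its last target. There are 200 camera calls.

## Task

Put the two engraved brass plaques that lie on the granite surface plate into the sloping steel tray at its end, stacked one on top of the other, each lying flat and pushed squarely right home against the tray's backstop. They are too broad to pick up, so slide them over the granite's edge instead of lifting them, and do not disturb the cup and the gauge block that stand on the granite beside them.

Things in the scene. Friction and masses are not known exactly. Their poses are not given: they have to be found in the camera images.
- granite: black granite surface plate, fixed on the bench, 250 mm (its x) by 400 mm (its y), its top 68 mm above the bench; origin at the centre of its underside at bench height, y points along its length to the end where the tray stands (edge at y = +200 mm), z up
- bed: bed of the grey sheet-steel tray, fixed, falling 12 degrees away from the granite to a backstop 35 mm high (two tabs with a thumb notch between). 140 mm clear between side cheeks 14 mm high. Origin: middle of the foot of the backstop's face, on the bed; y points down the slope into the backstop, x across, z out of the bed. A plaque is home with its centre at y = -55 mm, z = 4 mm (lower) or 12 mm (upper)
- bed_top (a point): middle of the bed's upper edge, 142 mm up the slope from the backstop, 2 to 4 mm from the granite's end and 2 mm below its top; axes as the bed's. A plaque does not slide down the bed by itself: it stays where it is left and must be pushed home
- plaque_1: flat brass plaque 90 mm (its x) by 110 mm (its y) by 8 mm thick, about 0.65 kg, lying on the granite with its y nearly along the granite's; origin at its very centre, z up. The two plaques are alike and lie in line along the granite, at least 40 mm apart; either may be the one nearer the tray, and either may be on top in the end
- plaque_2: the other brass plaque, the same in every way
- cup_1: lidded black stone cup, 40 mm across, 20 mm high, on the granite plate beside the plaques; origin at the centre of its underside
- gauge_block: steel gauge block 12 x 50 x 25 mm high, on the granite plate on the other side of the plaques; origin at the centre of its underside
There are look-alikes about, which are no part of the job. Leave any red look-alike of the plaque_2 alone.

How it is judged:
By the outcome, as a careful person would: the job done as asked, in the order asked, and still so for the second after the job is handed in, with the robot touching nothing.
It also fails if it takes over 48 s, if anything falls off the work surface, if the arm or the gripper's body presses on something with over 40 N, if the wrist force passes 120 N, or if a joint passes its speed limit or range.

## Working session

There is one attempt and no reset: what is moved stays moved. The work goes in short steps, each a Python script; the robot and the scene stay as the last script left them, time stands still between calls to the robot, and variables do not carry over. Pictures are saved under pics/ and viewed, at most 10 in all, crops included, and the job is handed in when it is done.

```bash
mkdir -p pics; ls; python3 - <<'E'
from cell import env
import cv2
for n in ["top","side"]:
    c=env.camera(n); cv2.imwrite(f"pics/{n}0.png",c["pixels"][:,:,::-1]); print(n,c["K"],c["k1"],c["xyz"],c["attitude"])
print(env.observe()["clock"])
E
```

```text
pics
top [[496.24037103   0.         323.87568149]
 [  0.         496.24037103 244.28757038]
 [  0.           0.           1.        ]] -0.026022301774552566 [0.29012015 0.04685229 1.143126  ] [-2.15988837  2.14933481 -0.15504038]
side [[609.36475261   0.         324.79491221]
 [  0.         609.36475261 237.0572844 ]
 [  0.           0.           1.        ]] -0.0017077427875550827 [ 0.1783767  -0.67500166  0.75891788] [-2.28062218  0.37524376 -0.15836218]
0.1
```

View pics/top0.png

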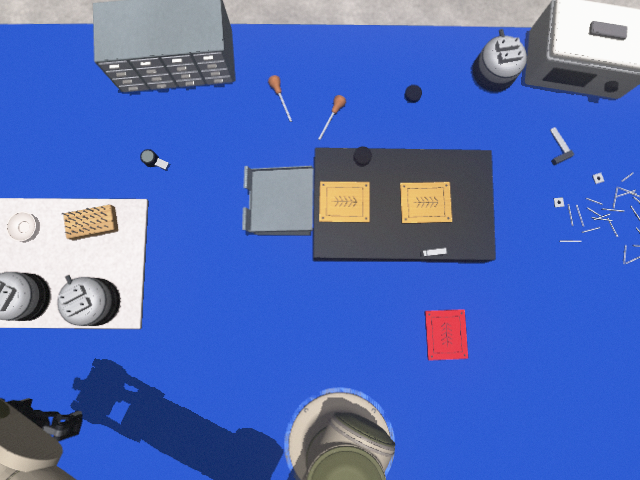

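View pics/side0.png

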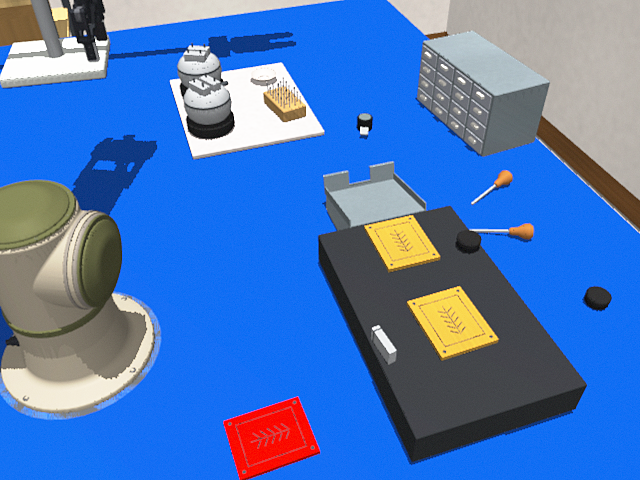

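Top view: yellow candidates are the plaques at (344,202), nearer the tray, and (426,202). The red look-alike at (446,334) lies on the bench, so I leave it. The cup on the granite is at (363,156); the one at (413,93) is a bench decoy. The gauge block is at (435,252), and the tray is at (245–313, 167–236).
The plan is to push with half-open fingers, giving two contact points, with the tool tilted to the bed's 12°.

```bash
cat > h.py <<'E'
import numpy as np, cv2
from scipy.spatial.transform import Rotation as R
def cast(c,px,z):
    px=np.asarray(px,float).reshape(-1,1,2)
    n=cv2.undistortPoints(px,c["K"],np.array([c["k1"],0,0,0.])).reshape(-1,2)
    d=R.from_rotvec(c["attitude"]).apply(np.c_[n,np.ones(len(n))])
    return (c["xyz"]+d*((z-c["xyz"][2])/d[:,2])[:,None])[:,:2]
def brass(c,z=.076,name=None):
    hsv=cv2.cvtColor(c["pixels"],cv2.COLOR_RGB2HSV)
    m=cv2.inRange(hsv,(15,90,110),(35,255,255))
    m=cv2.morphologyEx(m,cv2.MORPH_CLOSE,np.ones((7,7)))
    return [k for k in cv2.findContours(m,cv2.RETR_EXTERNAL,cv2.CHAIN_APPROX_NONE)[0] if cv2.contourArea(k)>800]
def rect(c,k,z):
    return cv2.minAreaRect((cast(c,k,z)*1000).astype(np.float32))
E
python3 - <<'E'
from h import *
from cell import env
for n in ["top","side"]:
    c=env.camera(n)
    for k in brass(c): print(n,"brass",cv2.boundingRect(k),rect(c,k,.076))
    g=cv2.inRange(cv2.cvtColor(c["pixels"],cv2.COLOR_RGB2HSV),(0,0,0),(180,110,85))
    for k in cv2.findContours(g,cv2.RETR_EXTERNAL,cv2.CHAIN_APPROX_NONE)[0]:
        if cv2.contourArea(k)>8000:
            print(n,"granite",cv2.boundingRect(k),rect(c,k,.068))
            h=cv2.convexHull(k); p=cv2.approxPolyDP(h,6,True); print(p.reshape(-1,2).tolist(),(cast(c,p,.068)*1000).round().tolist())
c=env.camera("top")["pixels"]
cv2.imwrite("pics/crop.png",cv2.resize(c[140:270,235:505,::-1],None,fx=2.9,fy=2.9,interpolation=2))
E
```

```text
top brass (64, 205, 50, 33) ((484.25048828125, 553.9244384765625), (56.932228088378906, 105.09980010986328), 10.983119010925293)
top brass (400, 182, 52, 41) ((531.566162109375, -184.77621459960938), (90.03694152832031, 111.66276550292969), 0.4561750888824463)
top brass (319, 181, 51, 41) ((532.6217041015625, -5.297657012939453), (89.8768539428711, 110.57640838623047), 0.3341657817363739)
top granite (314, 147, 181, 115) ((530.1122436523438, -137.03799438476562), (396.8245544433594, 255.84629821777344), 89.5268783569336)
[[316, 148], [490, 151], [494, 258], [315, 259]] [[656.0, 57.0], [652.0, -336.0], [409.0, -334.0], [405.0, 58.0]]
side brass (407, 286, 92, 75) ((530.321533203125, -188.05210876464844), (93.5736083984375, 115.12290954589844), 1.7681090831756592)
side brass (364, 215, 77, 57) ((529.9276123046875, -9.337692260742188), (118.0255126953125, 94.06285858154297), 89.25345611572266)
side brass (0, 181, 75, 67) ((-42.44222640991211, 281.6463623046875), (124.8534164428711, 184.02279663085938), 3.0884149074554443)
side brass (264, 87, 42, 35) ((469.72686767578125, 488.87847900390625), (72.30509948730469, 139.66587829589844), 11.289336204528809)
side brass (0, 0, 43, 46) ((-102.02783966064453, 1182.0751953125), (103.17337799072266, 333.3407287597656), 3.103588104248047)
side granite (319, 206, 268, 256) ((526.6458129882812, -152.53089904785156), (424.5987548828125, 273.7301025390625), 89.64398956298828)
[[449, 206], [586, 385], [570, 410], [412, 461], [320, 262], [319, 235]] [[654.0, 57.0], [652.0, -340.0], [610.0, -365.0], [389.0, -364.0], [391.0, -4.0], [410.0, 59.0]]
```

View pics/crop.png

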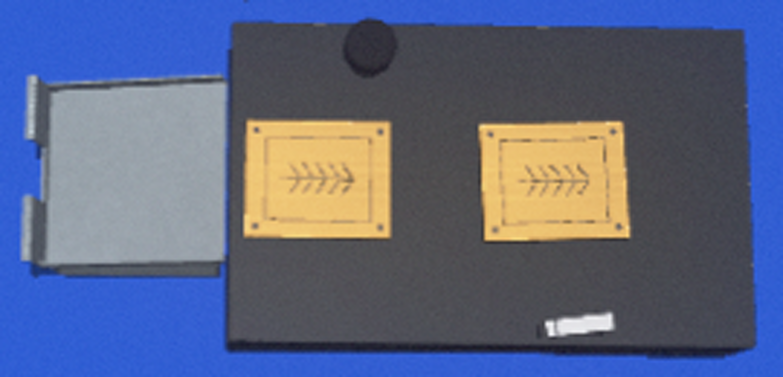

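The crop confirms the choice: two brass plaques on the granite, with the cup and gauge block clear of the push lane. The plaque centres are (0.533, −0.005) and (0.532, −0.185). The granite end is at y≈0.058, with its axis along world y. I'll start with the plaque nearer the tray.

```bash
cat >> h.py <<'E'
A=np.radians(12); s,c12=np.sin(A),np.cos(A)
ROTS=[R.from_matrix(np.array([[0,c12,-s],[1,0,0],[0,-s,-c12]]).T).as_rotvec(),
      R.from_matrix(np.array([[0,-c12,s],[-1,0,0],[0,-s,-c12]]).T).as_rotvec()]
E
python3 - <<'E'
from h import *
from cell import env
js=[env.inverse_kinematics([.533,-.085,.16],r) for r in ROTS]; print(js)
q=[(abs(j[5]) if j is not None else 9) for j in js]; r=ROTS[int(np.argmin(q))]; print(np.argmin(q))
for y,z in [(-.28,.07),(.11,.06),(.11,.15)]: print(env.inverse_kinematics([.533,y,z],r))
env.grip(.5,40)
env.goto([.533,-.085,.16],r)
env.movel([.533,-.085,.095])
print(env.movel([.533,-.085,.05],max_speed=.03,guard=4))
o=env.observe(); print(o["tcp_pos"],o["contact_force"],o["width"],o["clock"])
p=np.array(o["tcp_pos"]); p[2]+=.003; env.movel(p,max_speed=.03)
print(env.observe()["contact_force"],env.observe()["tcp_pos"])
c=env.camera("side"); cv2.imwrite("pics/s1.png",c["pixels"][:,:,::-1])
E
```

```text
[array([-0.27938489,  0.40422784,  1.57912454, -0.22502265,  1.10994064,
       -0.18385124]), None]
0
[-0.60463366  0.60601838  1.51887876 -0.21870408  0.90817449 -0.47911858]
[ 0.08672584  0.58051019  1.59666213 -0.2491643   0.99721744  0.22586196]
[ 0.08672584  0.4632301   1.5175949  -0.22517902  1.18811573  0.17398   ]
True
[ 0.53302277 -0.08503215  0.0676357 ] [-0.75152023 -0.146557    6.59643223] 0.5028309591285489 4.8417
[-0.06580426  0.05250724 -0.71989077] [ 0.53302176 -0.08505384  0.07053249]
```

View pics/s1.png

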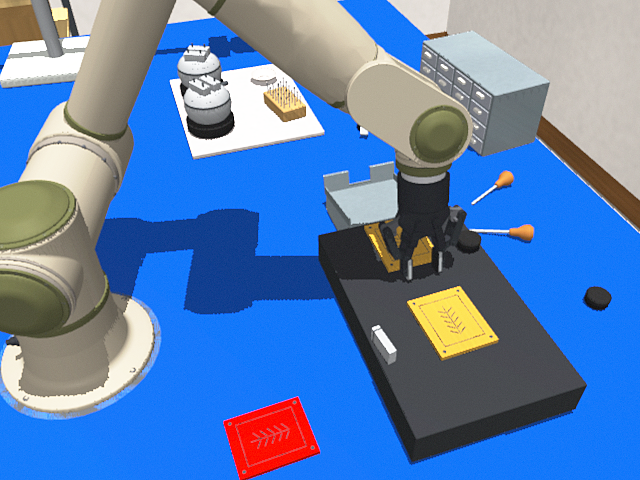

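The fingers stand in the gap between the plaques at (408–440, 265), with cup and block clear. Granite contact came at TCP z=0.0676. Pushing now.

```bash
python3 - <<'E'
from h import *
from cell import env
o=lambda t:(lambda d:print(t,np.round(d["tcp_pos"],4),np.round(d["contact_force"],1),round(d["clock"],2)))(env.observe())
z=.0704
g=env.movel([.535,.0475,z],max_speed=.06,guard=15); print(g); o("edge")
if not g:
    L=.045; print(env.movel([.535,.0475+L*c12,z-L*s],max_speed=.04,guard=15)); o("home")
c=env.camera("top"); cv2.imwrite("pics/t2.png",cv2.resize(c["pixels"][140:270,235:505,::-1],None,fx=2.9,fy=2.9))
c=env.camera("side"); cv2.imwrite("pics/s2.png",cv2.resize(c["pixels"][140:360,280:560,::-1],None,fx=2.7,fy=2.7))
E
```

```text
False
edge [0.535  0.0475 0.0705] [ 0.5 -0.6 -0. ] 7.52
True
home [0.5347 0.084  0.0626] [-1.7 -4.3  5.3] 8.41
```

View pics/s2.png

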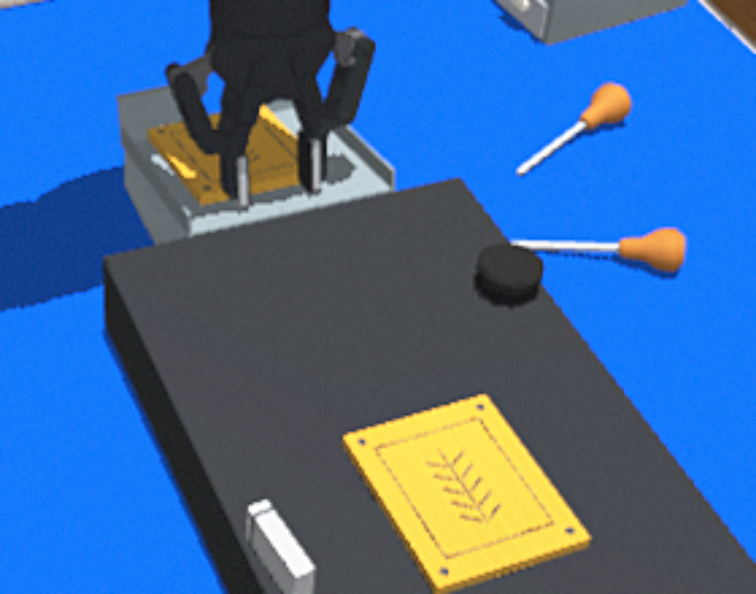

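The plaque is in the tray, flat with fingers behind it (crop ~(230,170)), and the stop force rose where expected. Next I seat it with a central push using shut fingers, then look with the arm out of the way.

```bash
cat >> h.py <<'E'
def o(env,t):
    d=env.observe(); print(t,np.round(d["tcp_pos"],4),np.round(d["contact_force"],1),round(d["clock"],2)); return np.array(d["tcp_pos"])
Y=np.array([0,c12,-s]); Z=np.array([0,s,c12])
E
python3 - <<'E'
from h import *
from cell import env
p=o(env,"")
env.movel(p-.009*Y+.006*Z,max_speed=.06)
env.grip(0,40)
env.movel(p-.009*Y+.0028*Z,max_speed=.06)
print(env.movel(p+.008*Y+.0028*Z,max_speed=.03,guard=22)); q=o(env,"centre push")
env.movel(q-.006*Y,max_speed=.06); q=o(env,"")
env.movel(q+.08*Z,max_speed=.2)
env.goto([.533,-.28,.16],ROTS[0]); o(env,"")
c=env.camera("top"); cv2.imwrite("pics/t3.png",cv2.resize(c["pixels"][150:250,235:395,::-1],None,fx=4.8,fy=4.8,interpolation=2))
for k in brass(c): print(cv2.boundingRect(k),rect(c,k,.076),rect(c,k,.055))
E
```

```text
[0.5347 0.0841 0.0625] [-0.6 -4.4  4.3] 8.51
True
centre push [0.5346 0.0848 0.0652] [-0.9 -4.7  3.9] 10.01
 [0.5346 0.0789 0.0665] [-0.9  0.   0.2] 10.27
 [ 0.5333 -0.279   0.1597] [ 1.1 -0.  -0.4] 12.22
(64, 205, 50, 33) ((484.4075927734375, 554.0223999023438), (56.730281829833984, 105.28829193115234), 11.245474815368652) ((488.2310485839844, 564.0030517578125), (57.846675872802734, 107.3602066040039), 11.245466232299805)
(250, 183, 49, 40) ((528.3126220703125, 148.71864318847656), (87.4653549194336, 104.79895782470703), 0.3205041289329529) ((532.9999389648438, 150.72325134277344), (89.18651580810547, 106.86141204833984), 0.32060500979423523)
```

View pics/t3.png

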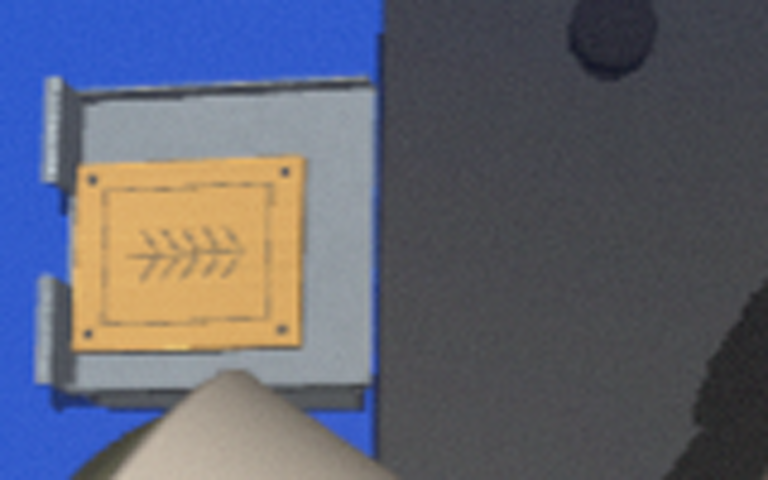

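The lower plaque sits flat against both backstop tabs (tabs at (60,130) and (52,330), plaque's front edge at x≈75), with the cup untouched. Now the second.

```bash
python3 - <<'E'
from h import *
from cell import env
env.grip(.5,40)
z=.0704
env.movel([.5325,-.275,.09],max_speed=.15)
env.movel([.5325,-.275,z],max_speed=.05); o(env,"down")
g=env.movel([.5335,.0475,z],max_speed=.065,guard=12); print(g); p=o(env,"edge")
if not g:
    print(env.movel(p+.045*Y,max_speed=.03,guard=12)); o(env,"home")
c=env.camera("side"); cv2.imwrite("pics/s4.png",cv2.resize(c["pixels"][140:360,280:560,::-1],None,fx=2.7,fy=2.7))
E
```

```text
down [ 0.5325 -0.275   0.0703] [ 0.2 -1.   1. ] 13.91
False
edge [0.5335 0.0474 0.0704] [-0.7 -5.4  3.3] 19.02
True
home [0.5342 0.0662 0.0672] [-0.5 -1.1 -0.2] 19.82
```

View pics/s4.png

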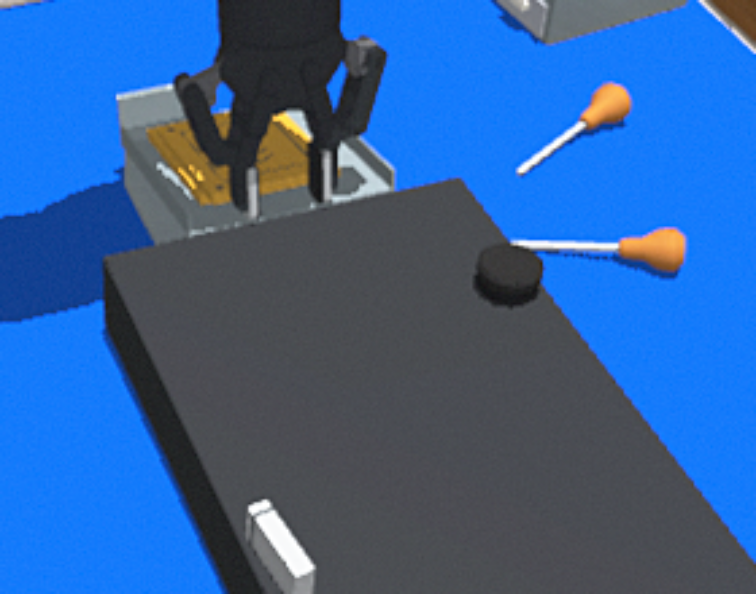

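The second plaque is on top of the first, about 18 mm short of home. The guard probably tripped on the jolt as it tipped, since the force is now ~1 N. Continuing.

```bash
python3 - <<'E'
from h import *
from cell import env
p=o(env,""); p[0]=.5342
print(env.movel(p+.028*Y,max_speed=.03,guard=15)); p=o(env,"home")
env.hold(.1)
env.movel(p-.009*Y+.006*Z,max_speed=.06)
env.grip(0,40)
env.movel(p-.009*Y+.008*Z,max_speed=.06)
print(env.movel(p+.008*Y+.008*Z,max_speed=.03,guard=22)); q=o(env,"centre push upper")
env.movel(q-.006*Y,max_speed=.06)
env.movel(q-.006*Y+.08*Z,max_speed=.2)
env.goto([.533,-.28,.2],ROTS[0]); o(env,"")
c=env.camera("top"); a=cv2.resize(c["pixels"][150:250,235:395,::-1],None,fx=4.8,fy=4.8,interpolation=2)[:,:480]
for k in brass(c): print(cv2.boundingRect(k),rect(c,k,.063))
c=env.camera("side"); b=cv2.resize(c["pixels"][150:270,310:440,::-1],None,fx=4,fy=4,interpolation=2)
b=b[:,:320] if b.shape[1]<320 else cv2.resize(b,(320,295)); b=cv2.copyMakeBorder(b,0,480-b.shape[0],0,0,0)
cv2.imwrite("pics/f5.png",np.hstack([a,b]))
E
```

```text
[0.5341 0.0659 0.0671] [ 0.3 -0.6  0.1] 19.87
True
home [0.5341 0.084  0.0632] [-1.5 -3.5  3.9] 20.55
True
centre push upper [0.5339 0.0859 0.071 ] [-0.6 -5.2  4.4] 22.15
 [ 0.5332 -0.279   0.1996] [0.6 0.1 0.4] 24.38
(64, 205, 50, 33) ((486.7047119140625, 560.162353515625), (57.637935638427734, 106.54731750488281), 11.362139701843262)
(249, 181, 49, 42) ((533.3674926757812, 152.43203735351562), (93.18206787109375, 107.03553771972656), 0.6856451034545898)
```

View pics/f5.png

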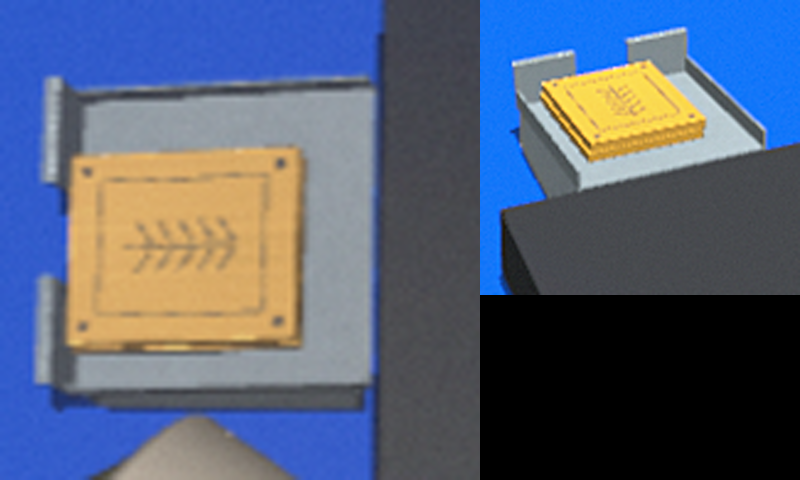

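The plaques are stacked flush against both tabs: upper one centred at about (185,250) in the top crop, edges aligned in the side crop. The two central pushes ended within 0.2 mm of each other along the bed. Handing in.

```bash
python3 -c "
from cell import env
print(env.sign_off())"
```

```text
the job is handed in; nothing more can be done
None
```

Both brass plaques are in the tray, stacked flat and pushed home against the backstop; the cup, gauge block and red look-alike were not touched, and I handed the job in at about 24 s on the robot's clock.

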